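Culture dish under the UV inspection lamp

TASK

Check the large culture dish for contamination under the low UV lamp: without gripping, lifting or tipping it, push the dish along the bench with the fingertips until it lies centred under the lamp, midway between the lamp's feet and showing equally at the front and back of the housing. Only then press the lamp's hold-to-light button on top of the housing with a fingertip, and finish while holding it fully down. Leave the small dish and everything else on the bench where it stands.

Things in the scene. Friction and masses are not known exactly. Their poses are not given: they have to be found in the camera images.
- dish: the large round culture dish, closed and sealed, clear plastic with cream agar and green plantlets: 90 mm across, 17 mm high, 40 to 75 g, flat on the bench in front of the lamp, left or right of its middle. Origin: centre of its underside. z is up; its yaw means nothing. It slides when pushed at its side and stops when the push stops. Centred, it shows about 10 mm in front of and behind the housing.
- lamp: grey UV lamp bridging two low feet, screwed to the bench. Housing 70 mm deep (x; end caps 74), 300 mm long (y), underside 23 mm and top 53 mm above the bench; feet: upright plates across its ends, 266 mm clear between them, flanges out to y = +-172 mm. Origin: on the bench under the housing's middle, where the dish's centre belongs. x points away from the robot (the dish goes in along +x), y along the housing, z up.
- button_top (a point): centre of the top face of the lamp's push button: a round grey cap 26 mm across in a black bezel 40 mm by 44 mm (bezel top 56 mm above the bench), 100 mm from the middle of the housing towards its +y end. The cap's top is 65.5 mm above the bench when up, 60.5 mm when fully down.
- lamp_button (a joint): travel of that button in m: 0 up, 0.005 fully down. A spring lifts it again: about 1.5 N to start it moving, 5 N when fully down; it lights the lamp only while held down.
- small_dish: bystander: a small round culture dish of the same make, 60 mm across and 15 mm high, on the other side of the middle from the large one. Origin: centre of its underside.
- jar: bystander: closed glass culture jar with a steel lid, 66 mm across, 96 mm high. Origin: centre of its underside.
- open_jar: bystander: open glass culture jar, 66 mm across, 94 mm high. Origin: centre of its underside.
- jar_lid: bystander: a loose brass-coloured jar lid lying flat, 66 mm across, 12 mm high, on the left of the lamp. Origin: centre of its underside.
- tape: bystander: a roll of tape lying flat, 52 mm across, 24 mm high. Origin: centre of its underside.
- spray: bystander: spray bottle, 76 mm across, about 200 mm high. Origin: centre of its underside.
- lighter: bystander: red gas lighter lying flat, about 240 mm long, 30 mm wide, 26 mm high. Origin: on its underside, near its middle.
Not all that is in view belongs to the job. Leave any orange or turquoise look-alike of the dish alone.

How it is judged:
On the way, in this order (a step that is already met when the one before it is completed fails the run):
1. the dish lies still, centred under the lamp, with the button not pressed (x of dish in the frame of lamp between -0.011 and 0.011 m and y of dish in the frame of lamp between -0.025 and 0.025 m and height (world z) of dish below 0.004 m and linear speed of dish below 0.01 m/s and value of joint lamp_button below 0.001 m), for 0.3 s.
2. the button is pressed down (value of joint lamp_button above 0.0035 m), for 0.2 s.
At the end, for the whole second after the job is handed in: The dish lies flat and still on the bench under the lamp, its centre within 11 mm of the housing's middle line (front to back) and within 25 mm of midway between the feet; the robot's fingers hold the button down by more than 3.5 of its 5 mm (x of dish in the frame of lamp between -0.011 and 0.011 m and y of dish in the frame of lamp between -0.025 and 0.025 m and height (world z) of dish below 0.004 m and linear speed of dish below 0.01 m/s and value of joint lamp_button above 0.0035 m and contact force between the fingers and lamp above 1 N); the arm keeps its last pose, push and grip.
It fails at once if the dish is lifted off the bench (by more than 6 mm) (height (world z) of dish above 0.006 m).
It fails at once if the dish is tipped (by more than about 6 degrees) (angle between dish's own z axis and vertical above 0.1 rad).
It fails at once if the lamp is lit before the dish is in its place (value of joint lamp_button above 0.0025 m and not (x of dish in the frame of lamp between -0.011 and 0.011 m and y of dish in the frame of lamp between -0.025 and 0.025 m and height (world z) of dish below 0.004 m)).
It fails at once if the small dish or another loose thing standing on the bench is moved (by more than 15 mm) (distance of any of small_dish, jar, open_jar, jar_lid, tape, spray, lighter from where it was at the start of the episode above 0.015 m).
It also fails if it takes over 61 s, if anything falls off the work surface, if the arm or the gripper's body presses on something with over 40 N, if the wrist force passes 120 N, or if a joint passes its speed limit or range.

ROBOT

A 6-joint arm with a two-finger parallel gripper is mounted at the origin on the work surface. World frame = base frame: x ahead of the robot, y to its left, z up, the work surface at z = 0. Lengths are in m, angles in rad, forces in N, time in s.
With the tool pointing down it reaches from about 0.225 to 0.725 m from the base axis. Payload 3.1 kg.
Tool frame: the origin (TCP) lies at the centre of the arm's flange, where the gripper is bolted on; the fingertips stand 173 mm ahead of it and the grasp point (between the pads) lies 155 mm ahead of it; x points along the fingers, y is the direction in which the jaws open and shut, and the axes are right-handed (so a half turn about x gives the same grasp; the last joint's range is limited). The gripper opens to 85 mm and grips with 20 to 120 N. Pads are 22 mm wide; open, the fingers measure 114 mm over their backs; the gripper's body (76 mm by 85 mm) begins 54 mm behind the grasp point. The pads swing forward as they close: fully open they stand 13 mm farther back than shut.
Start: joints at [1.146, 0.048, 0.099, 1.622, 0, 1.443], TCP at [0.154, 0.502, 0.405] pointing down, gripper open.
Joint ranges: [-2.91, 2.91], [-0.99, 1.94], [-1.21, 1.42], [-2.12, 2.29], [-1.49, 1.47], [-3.14, 3.14]. Speed limits (rad/s): [2.79, 2.79, 3.14, 3.14, 3.14, 3.14].

INTERFACE

Orientations are given as a rotation vector (axis times angle).
In Python, from bench import ctrl, open_gripper, clamp, solve_ik, read_camera gives the robot as it stands. Calls block until the motion is done:
- ctrl.move_pose(position, orientation): joint-space move of the TCP to a pose.
- ctrl.move_l(position, frame=None, velocity=0.15, stop_force=None): straight line of the TCP; frame=None keeps the orientation; velocity is the mean speed in m/s. With stop_force (N) it stops when the force on the tool has changed by that much, and returns True; else False.
- ctrl.goto_joints(angles): joint-space move.
- open_gripper() and clamp(force=None): open the fingers fully, or close them until they stop; force is the grip in N (None keeps the last).
- ctrl.pause(seconds).
- solve_ik(position, orientation): joint angles nearest the present ones, or None.
- ctrl.get_state(): the state.
- read_camera(name): name is "scene" or "top" or "wrist"; returns a dict with "img" (384x512x3 uint8, red, green, blue), "z_map" (384x512 float32, m along the optical axis (not along the pixel's ray), 0 where there is no reading), "fovy" (degrees; the focal length in pixels is half the picture's height over the tangent of half this angle, whatever the lens; pixels are square), "cx", "cy" (the principal point, pixels), "position" and "attitude" of the camera in the world. Camera axes: x right, y up, looking along -z (the intrinsics and any distortion apply to the point x, -y, -z); pixel columns grow to the right and rows downward; lengths in m; the calibration is good to about 2 mm. The wrist camera is an equidistant fisheye: a pixel r from the principal point sees the ray r / f radians off the axis. A picture is of the moment at which its call begins.
A pose or a line that the arm cannot do raises ctrl.PlanningError and nothing moves.
- ctrl.close_job(): hands the job in, once; it reports no verdict.
The state is a dict: "time": time; "qpos": joint angles; "joint_velocities": joint speeds; "tau": joint torques, N m; "eef_pos": TCP position; "orientation": TCP orientation; "force": force on the tool from outside, world axes, zero at the start; "ft_torque": the same for the moment, N m; "width": opening from 0.0 (shut) to 1.0 (fully open).
Only numpy, scipy, OpenCV 4.12 (cv2) and the standard library are available. Lean on these libraries where they do the work, as an engineer would, in place of code of your own. Each camera call takes 0.05 s, during which the arm holds its last target.

## Working session

There is one attempt and no reset: what is moved stays moved. The work goes in short steps, each a Python script; the robot and the scene stay as the last script left them, time stands still between calls to the robot, and variables do not carry over. Pictures are saved under pics/ and viewed, and the job is handed in when it is done.

```bash
ls; mkdir -p pics; cat > h.py <<'E'
import numpy as np, cv2
from bench import ctrl, open_gripper, clamp, solve_ik, read_camera
from scipy.spatial.transform import Rotation as R
def save(im,n): cv2.imwrite('pics/'+n,cv2.cvtColor(im,cv2.COLOR_RGB2BGR))
E
python3 - <<'E'
from h import *
for n in ['scene','top','wrist']:
    c=read_camera(n); save(c['img'],n+'0.png'); np.savez(n+'0.npz',**c)
    print(n,c['fovy'],c['cx'],c['cy'],c['position'],c['attitude'])
s=ctrl.get_state();print(s)
E
```

```text
pics
scene 55.14682230699301 257.72631322079326 189.61500417041415 [ 1.24189957 -0.4808998   0.86911171] [0.75527494 0.42093608 0.94331818]
top 42.639487905190194 251.37835652356316 188.52583875841205 [ 0.27812519 -0.01117275  1.30061254] [ 0.14582961 -0.15537066 -1.56581915]
wrist 65.70646984690485 256.85853759723665 188.52026263033966 [0.08109867 0.52427208 0.37379114] [-0.26349274 -0.19147501  1.26489596]
{'time': 0.15, 'qpos': array([1.14619139e+00, 4.86207868e-02, 9.79264757e-02, 1.62199962e+00,
       5.22377085e-05, 1.44298282e+00]), 'joint_velocities': array([ 0.00136013, -0.00053732,  0.0049241 , -0.00121507, -0.00113158,
        0.00031003]), 'tau': array([ 1.21164318e-03, -3.39259708e+01,  3.20424306e+01,  1.53454032e-02,
       -1.18361681e-04, -4.45504881e-06]), 'eef_pos': array([0.15348403, 0.50189796, 0.40374919]), 'orientation': array([ 0.23153585,  1.55878301, -0.23439004]), 'force': array([ 0.2026518 ,  0.73529082, -0.58781295]), 'ft_torque': array([ 0.01542286, -0.03357923,  0.03409083]), 'width': 0.9984792596750516}
```

View pics/scene0.png

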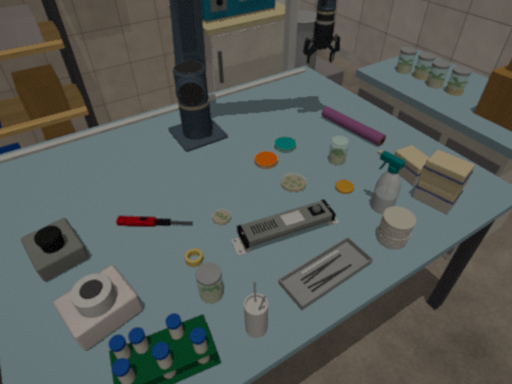

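View pics/top0.png

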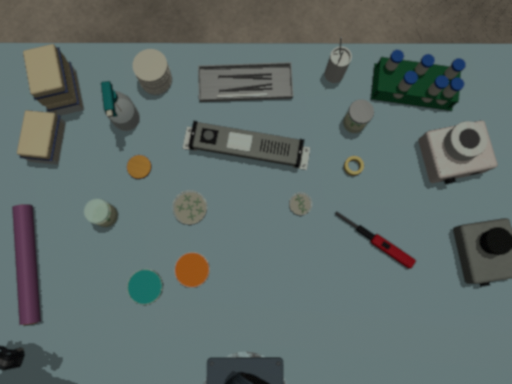

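View pics/wrist0.png

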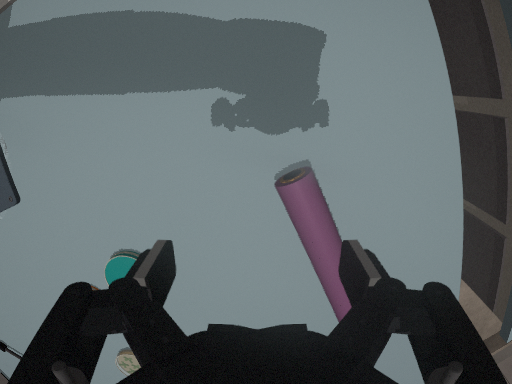

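The top view has image up = +x and left = +y. The lamp is at about (247,144), the dish at (190,208), the small dish at (301,205) and the button at (209,135). I'll enlarge this area.

```bash
cat >> h.py <<'E'
def ray(c,u,v):
    f=192/np.tan(np.radians(float(c['fovy']))/2)
    d=np.array([(u-c['cx'])/f,-(v-c['cy'])/f,-1.])
    return R.from_rotvec(c['attitude']).as_matrix()@d
def px(c,u,v,z):
    d=ray(c,u,v);p=np.array(c['position']);return p+d*(z-p[2])/d[2]
def proj(c,P):
    f=192/np.tan(np.radians(float(c['fovy']))/2)
    q=(np.atleast_2d(P)-c['position'])@R.from_rotvec(c['attitude']).as_matrix()
    return np.c_[c['cx']+f*q[:,0]/-q[:,2], c['cy']-f*q[:,1]/-q[:,2]]
def zpt(c,u,v):
    return np.array(c['position'])+ray(c,u,v)*c['z_map'][int(v),int(u)]
E
python3 - <<'E'
from h import *
c=np.load('top0.npz'); im=c['img'][110:235,160:330]
save(cv2.resize(im,None,fx=4.7,fy=4.7,interpolation=cv2.INTER_CUBIC),'topcrop.png')
for n,(u,v) in dict(button=(209,135),dish=(190,208),small=(301,205),lampmid=(247,144),bench=(250,250),spray=(120,112),jar=(99,212),lid=(139,167)).items(): print(n,zpt(c,u,v).round(4))
E
```

```text
button [0.661  0.0919 0.0632]
dish [0.4749 0.1426 0.0179]
small [ 0.4843 -0.151   0.0096]
lampmid [ 0.6393 -0.0075  0.0543]
bench [ 0.3659 -0.0154  0.0017]
spray [0.7013 0.3103 0.1261]
jar [0.4535 0.3586 0.0919]
lid [0.5876 0.2832 0.0102]
```

View pics/topcrop.png

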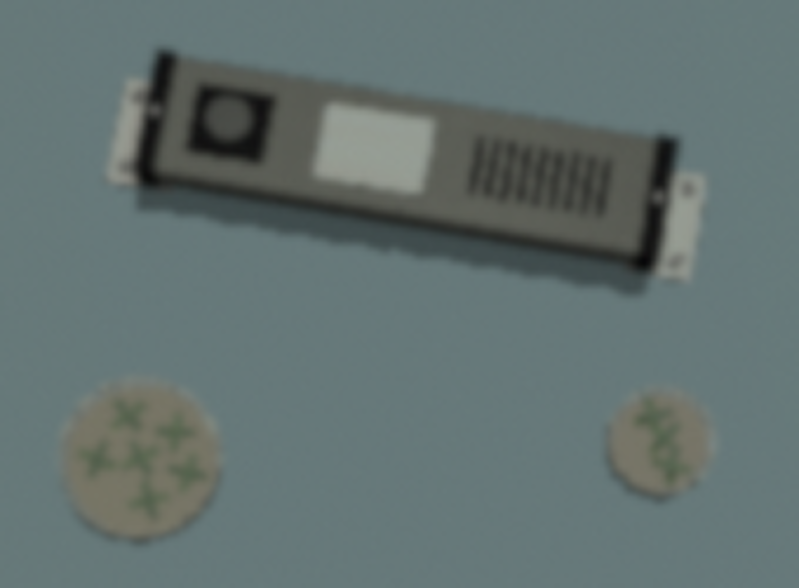

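```bash
python3 - <<'E'
from h import *
c=np.load('top0.npz')
P=lambda x,y,z: px(c,160+(x+.5)/4.7-.5,110+(y+.5)/4.7-.5,z)
L=P(119,131,.004);Rr=P(698,228,.004);B=P(231,117,.0655)
tl,tr=P(158,52,.053),P(678,140,.053)
print('flange mid',(L+Rr)/2,'len',np.linalg.norm(L-Rr),'yaw',np.degrees(np.arctan2(*(-(L-Rr)[:2]*[1,-1])))) 
print('cap len',np.linalg.norm(tl-tr),'yaw',np.degrees(np.arctan2(-(tl-tr)[0],(tl-tr)[1])))
d=P(140,458,.015); s=P(660,440,.013); print('button',B,'dish',d,'small',s)
yaw=np.arctan2(-(tl-tr)[0],(tl-tr)[1]); y=np.array([-np.sin(yaw),np.cos(yaw),0]);x=np.array([np.cos(yaw),np.sin(yaw),0])
print('origin from button',B-.1*y,'origin from cap', (tl+tr)/2-.037*x)
# overlay
O=((B-.1*y)+(L+Rr)/2)/2; O[2]=0
print('O',O,yaw)
T=lambda a:O+np.array(a)[:,:1]*x+np.array(a)[:,1:2]*y+np.array(a)[:,2:]*[0,0,1]
circ=lambda r,z,cx=0,cy=0:np.array([[cx+r*np.cos(t),cy+r*np.sin(t),z] for t in np.linspace(0,2*np.pi,40)])
shapes=[T([[.035,-.15,.053],[.035,.15,.053],[-.035,.15,.053],[-.035,-.15,.053],[.035,-.15,.053]]),T([[-.035,-.15,.023],[-.035,.15,.023]]),T([[-.03,.172,.003],[.03,.172,.003]]),T([[-.03,-.172,.003],[.03,-.172,.003]]),T(circ(.013,.0655,0,.1)),circ(.045,.017,*d[:2]),circ(.045,0,*d[:2]),circ(.03,.015,*s[:2])]
for n,(x0,y0,x1,y1) in dict(top=(160,110,330,235),scene=(190,120,350,260)).items():
    c=np.load(n+'0.npz');k=4.2
    im=cv2.resize(c['img'][y0:y1,x0:x1],None,fx=k,fy=k,interpolation=cv2.INTER_CUBIC)
    for S in shapes:
        q=(proj(c,S)-[x0,y0]+.5)*k-.5
        cv2.polylines(im,[np.round(q*8).astype(int)],False,(255,0,0),1,cv2.LINE_AA,3)
    save(im,n+'ov.png')
E
```

```text
flange mid [ 0.64320749 -0.00546272  0.004     ] len 0.34116276903452153 yaw -9.792266128180044
cap len 0.29705064931872904 yaw -9.948138729870537
button [0.66167543 0.09240136 0.0655    ] dish [0.47787963 0.14461897 0.015     ] small [ 0.48848559 -0.14815015  0.013     ]
origin from button [ 0.64439976 -0.00609509  0.0655    ] origin from cap [ 0.64159676 -0.0046749   0.053     ]
O [ 0.64380362 -0.00577891  0.        ] -0.17362777528140763
```

View pics/topov.png

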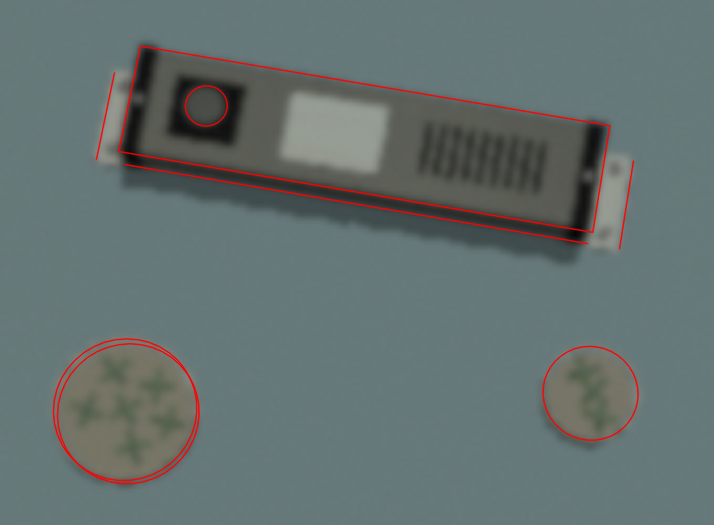

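View pics/sceneov.png

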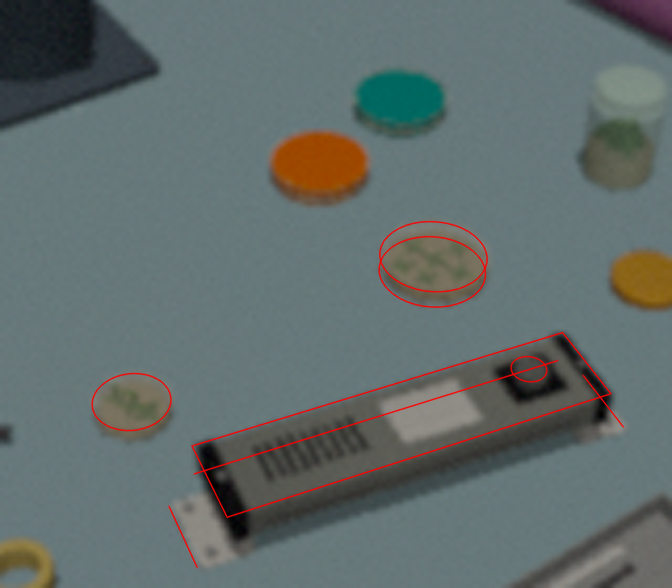

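The overlay fits the top view to about 2 mm. The scene camera shows a uniform offset of a few mm, so relative positions hold. I plan two pushes: sideways (lamp −y) to the mid-line, then along +x. First I'll check IK.

```bash
cat >> h.py <<'E'
O=np.array([0.6435,-0.0057,0.]);yaw=-0.173
X=np.array([np.cos(yaw),np.sin(yaw),0]);Y=np.array([-np.sin(yaw),np.cos(yaw),0])
W=lambda x,y,z:O+x*X+y*Y+np.array([0,0,z])      # lamp->world
def L(p): d=np.array(p)-O; return np.array([d@X,d@Y,d[2]])
TL=.173
def ori(yd): # tool down, jaws along yd
    xt=np.array([0,0,-1.]); return R.from_matrix(np.c_[xt,yd,np.cross(xt,yd)]).as_rotvec()
def best(p,yd):
    q0=np.array(ctrl.get_state()['qpos']);r=[]
    for s in (1,-1):
        q=solve_ik(p,ori(s*yd)); 
        if q is not None: r.append((abs(np.array(q)-q0).max(),s,np.array(q).round(2)))
    return sorted(r,key=lambda a:a[0])
E
python3 - <<'E'
from h import *
print('dish',L([.4779,.1446,0]),'small',L([.4885,-.148,0]))
for a,yd in [((-.19,.21,.006),X),((-.19,0.056,.006),X),((-.26,0,.006),Y),((-.056,0,.006),Y),((0,.1,.060),Y),((0,.1,.060),X)]:
    print(a,best(W(*a)+[0,0,TL],yd))
E
```

```text
dish [-0.18900045  0.11955033  0.        ] small [-0.128191  -0.1668573  0.       ]
(-0.19, 0.21, 0.006) [(np.float64(0.8258590914598849), 1, array([ 0.32,  0.17, -0.22,  1.18,  0.  ,  2.06])), (np.float64(2.5204468460337335), -1, array([ 0.32,  0.17, -0.22,  1.18,  0.  , -1.08]))]
(-0.19, 0.056, 0.006) [(np.float64(1.1135090341483052), 1, array([ 0.03, -0.01, -0.41,  1.17,  0.  ,  1.78])), (np.float64(2.8080967887221537), -1, array([ 0.03, -0.01, -0.41,  1.17,  0.  , -1.37]))]
(-0.26, 0, 0.006) [(np.float64(1.3421858514951273), 1, array([-0.07, -0.24, -0.62,  1.19,  0.  ,  0.1 ])), (np.float64(4.483778505084921), -1, array([-0.07, -0.24, -0.62,  1.19,  0.  , -3.04]))]
(-0.056, 0, 0.006) [(np.float64(1.3772409592343953), 1, array([-0.11,  0.28, -0.09,  1.2 ,  0.  ,  0.07])), (np.float64(4.518833612824188), -1, array([-0.11,  0.28, -0.09,  1.2 ,  0.  , -3.08]))]
(0, 0.1, 0.06) [(np.float64(1.2308692349574841), 1, array([0.04, 0.44, 0.23, 1.35, 0.  , 0.21])), (np.float64(4.372461888547277), -1, array([ 0.04,  0.44,  0.23,  1.35,  0.  , -2.93]))]
(0, 0.1, 0.06) [(np.float64(1.1070778071785328), 1, array([0.04, 0.44, 0.23, 1.35, 0.  , 1.78])), (np.float64(2.8016655617523814), -1, array([ 0.04,  0.44,  0.23,  1.35,  0.  , -1.36]))]
```

```bash
python3 - <<'E'
from h import *
ctrl.move_pose(W(-.189,.205,.15)+[0,0,TL],ori(X))
clamp(20)
print(ctrl.get_state()['width'],ctrl.get_state()['time'])
c=read_camera('wrist');save(c['img'],'w1.png');np.savez('w1.npz',**c)
ctrl.move_l(W(-.189,.205,.006)+[0,0,TL],velocity=.12)
s=ctrl.get_state();print(L(s['eef_pos']),s['force'],s['time'])
for n in('top','scene'):
  c=read_camera(n);np.savez(n+'1.npz',**c)
  a=(150,130,290,235) if n=='top' else (230,90,400,220)
  save(cv2.resize(c['img'][a[1]:a[3],a[0]:a[2]],None,fx=4.5,fy=4.5,interpolation=cv2.INTER_CUBIC),n+'1.png')
E
```

```text
-0.003776373965979311 2.5417
[-0.18847056  0.20527869  0.18006853] [ 0.19708135 -0.56729391  0.98340304] 3.9417
```

View pics/w1.png

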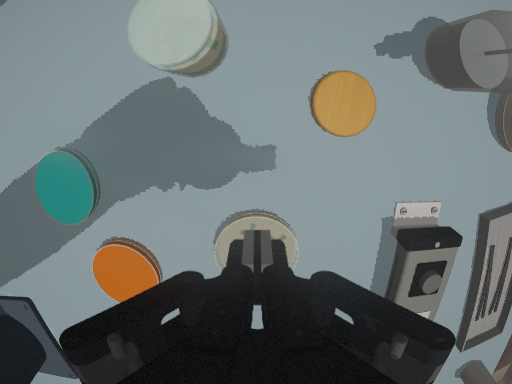

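View pics/top1.png

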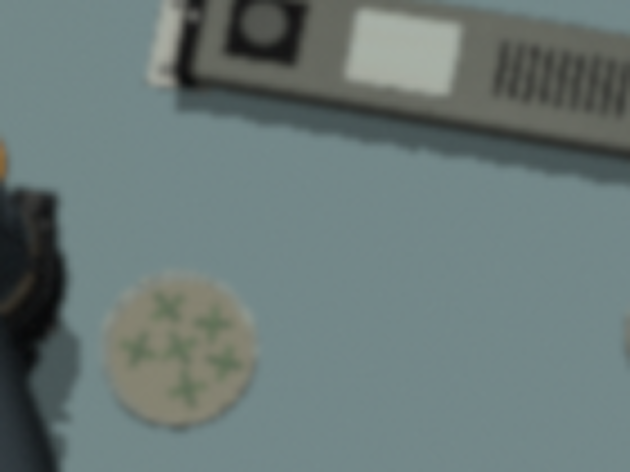

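View pics/scene1.png

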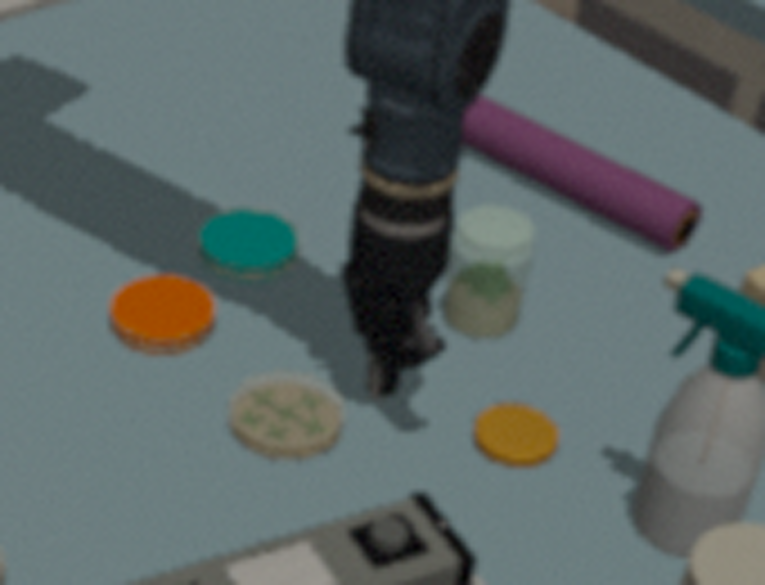

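The dish is clear of the fingers and aligned with them: dish column ~256 and fingers ~258 in the wrist view. Now the sideways push, then a look.

```bash
python3 - <<'E'
from h import *
ctrl.move_l(W(-.189,.056,.006)+[0,0,TL],velocity=.06)
s=ctrl.get_state();print(L(s['eef_pos']),s['force'],s['time'])
ctrl.move_l(W(-.189,.09,.006)+[0,0,TL],velocity=.1)
ctrl.move_l(W(-.189,.09,.16)+[0,0,TL],velocity=.2)
ctrl.move_pose(W(-.29,0,.16)+[0,0,TL],ori(Y))
c=read_camera('top');np.savez('top2.npz',**c);print(ctrl.get_state()['time'])
a=(160,110,330,235)
save(cv2.resize(c['img'][a[1]:a[3],a[0]:a[2]],None,fx=4.7,fy=4.7,interpolation=cv2.INTER_CUBIC),'top2.png')
c=read_camera('wrist');save(c['img'],'w2.png');np.savez('w2.npz',**c)
E
```

```text
[-0.18900486  0.05610391  0.17900428] [-0.19765837  0.07177789  0.59984286] 6.675
9.6667
```

View pics/top2.png

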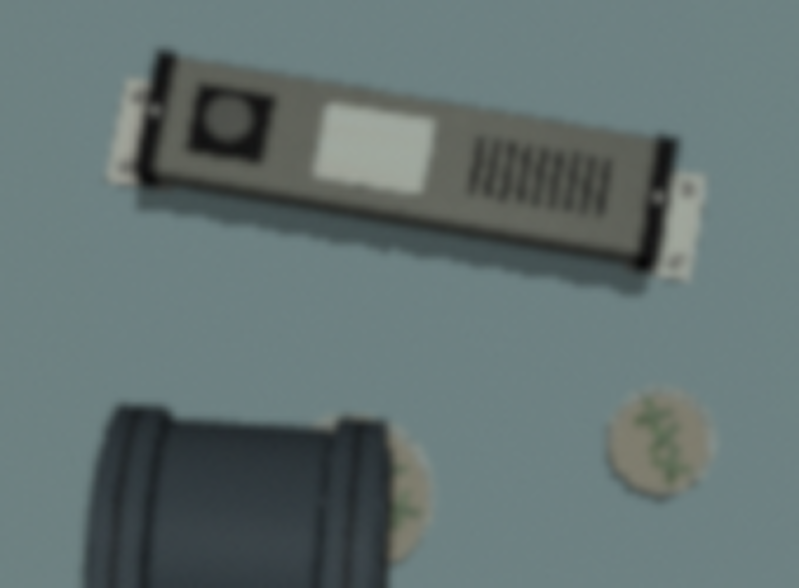

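View pics/w2.png

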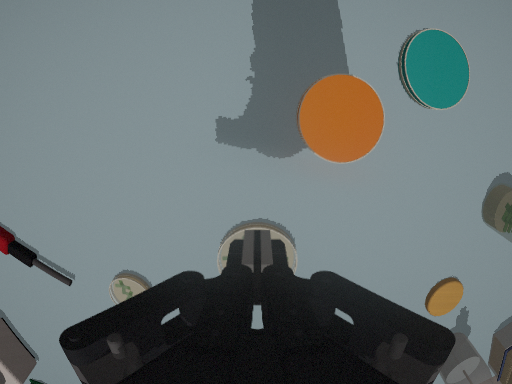

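```bash
python3 - <<'E'
from h import *
c=np.load('top2.npz')
P=lambda x,y,z: px(c,160+(x+.5)/4.7-.5,110+(y+.5)/4.7-.5,z)
print(L(P(354,490,.015)))
ctrl.move_l(W(-.265,0,.16)+[0,0,TL],velocity=.15)
ctrl.move_l(W(-.265,0,.006)+[0,0,TL],velocity=.12)
ctrl.move_l(W(-.105,0,.006)+[0,0,TL],velocity=.06)   # dish centre ~ -.049
s=ctrl.get_state();print(L(s['eef_pos']),s['force'],s['time'])
for n,a in dict(top=(160,110,330,235),scene=(190,120,360,260)).items():
  c=read_camera(n);np.savez(n+'3.npz',**c)
  save(cv2.resize(c['img'][a[1]:a[3],a[0]:a[2]],None,fx=4.2,fy=4.2,interpolation=cv2.INTER_CUBIC),n+'3.png')
E
```

```text
[-0.1861772  -0.00207851  0.015     ]
[-1.05110901e-01  2.68687232e-06  1.79027329e-01] [-0.51551531 -0.20611438  0.50053586] 14.2833
```

View pics/top3.png

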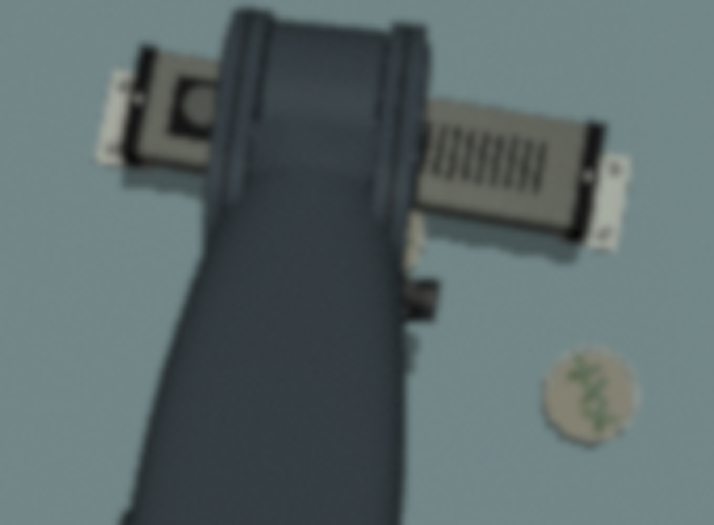

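View pics/scene3.png

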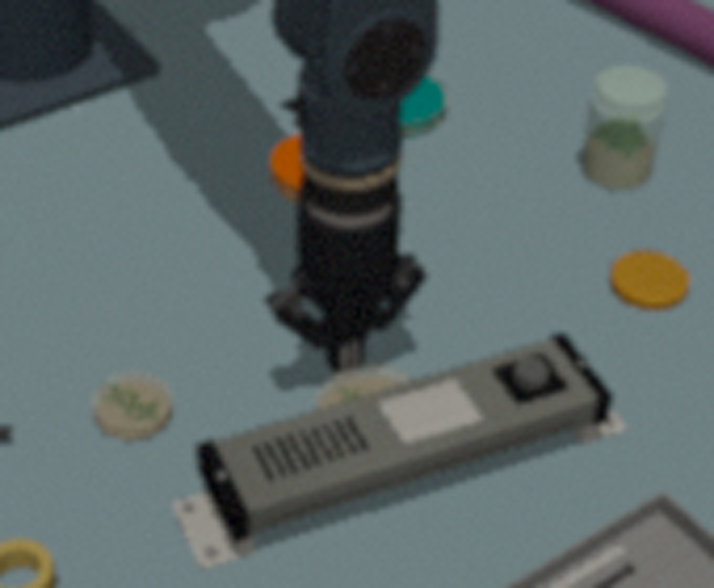

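```bash
cat >> h.py <<'E'
def look(tag,xf,z=.16):
    ctrl.move_l(W(xf-.03,0,.006)+[0,0,TL],velocity=.12)
    ctrl.move_l(W(xf-.05,0,z)+[0,0,TL],velocity=.2)
    ctrl.move_l(W(-.33,0,z)+[0,0,TL],velocity=.25)
    for n,a in dict(top=(160,110,330,235),scene=(190,120,360,260),wrist=(0,0,512,384)).items():
      c=read_camera(n);np.savez(n+tag+'.npz',**c);k=4.7 if n!='wrist' else 1.5
      save(cv2.resize(c['img'][a[1]:a[3],a[0]:a[2]],None,fx=k,fy=k,interpolation=cv2.INTER_CUBIC)[:600],n+tag+'.png')
    print(ctrl.get_state()['time'])
E
python3 - <<'E'
from h import *
look('4',-.105)
E
```

```text
16.7083
```

View pics/top4.png

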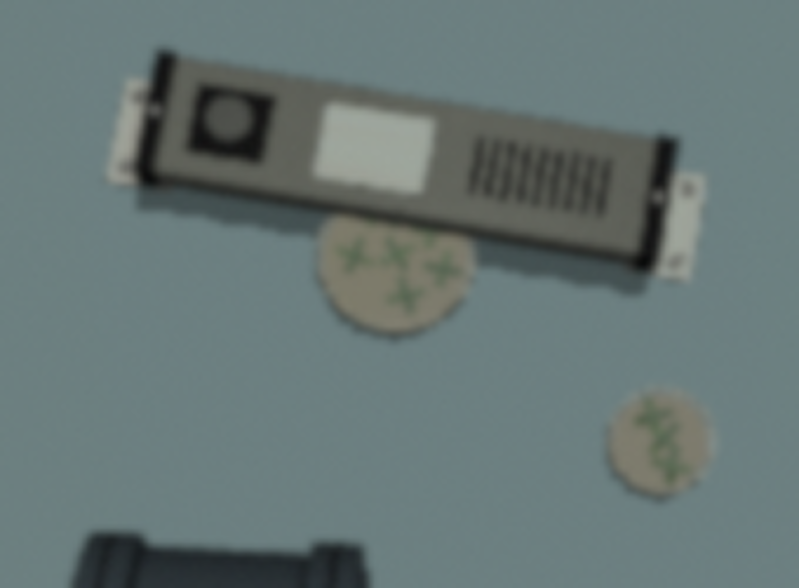

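View pics/scene4.png

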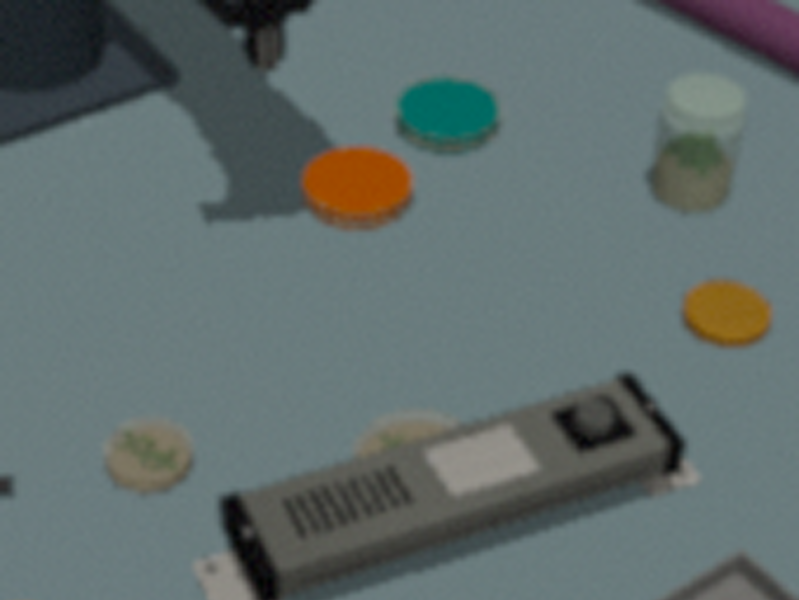

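```bash
python3 - <<'E'
from h import *
c=np.load('top4.npz')
im=c['img'][140:190,220:270]; save(cv2.resize(im,None,fx=12,fy=12,interpolation=cv2.INTER_CUBIC),'t4z.png')
P=lambda x,y,z: px(c,160+(x+.5)/4.7-.5,110+(y+.5)/4.7-.5,z)
print(L(P(395,257,.015)))
k=12
ov=cv2.resize(im,None,fx=k,fy=k,interpolation=cv2.INTER_CUBIC)
for cx,col in((-.043,(0,0,255)),(-.049,(255,0,0))):
  S=np.array([W(cx+.045*np.cos(t),-.002+.045*np.sin(t),z) for z in(.0,.017) for t in np.linspace(0,6.283,60)])
  q=(proj(c,S)-[220,140]+.5)*k-.5
  for h in(q[:60],q[60:]): cv2.polylines(ov,[h.round().astype(int)],False,col,1,cv2.LINE_AA)
for z,x in((.053,-.035),(.053,.035)):
  q=(proj(c,np.array([W(x,-.1,z),W(x,.1,z)]))-[220,140]+.5)*k-.5; cv2.polylines(ov,[q.round().astype(int)],False,(0,255,0),1)
save(ov,'t4z.png')
E
```

```text
[-0.04989476 -0.00130711  0.015     ]
```

View pics/t4z.png

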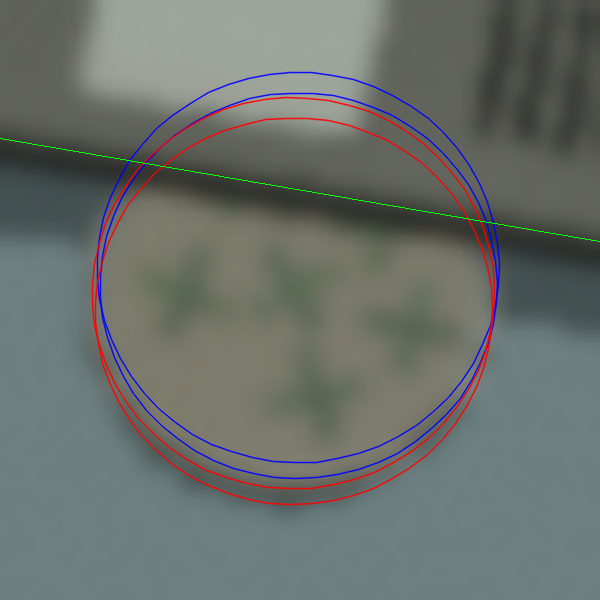

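The −0.049 m model (red) fits, and it agrees with the kinematics. Final push: finger centre to −0.056.

```bash
python3 - <<'E'
from h import *
ctrl.move_l(W(-.17,0,.16)+[0,0,TL],velocity=.25)
ctrl.move_l(W(-.14,0,.006)+[0,0,TL],velocity=.12)
print(ctrl.move_l(W(-.056,0,.006)+[0,0,TL],velocity=.04,stop_force=8))
s=ctrl.get_state();print(L(s['eef_pos']),s['force'],s['time'])
look('5',-.056)
E
```

```text
False
[-5.60612305e-02  2.04491058e-05  1.79058978e-01] [ 0.41292837 -0.38023912  0.29708317] 21.2083
23.7333
```

View pics/top5.png

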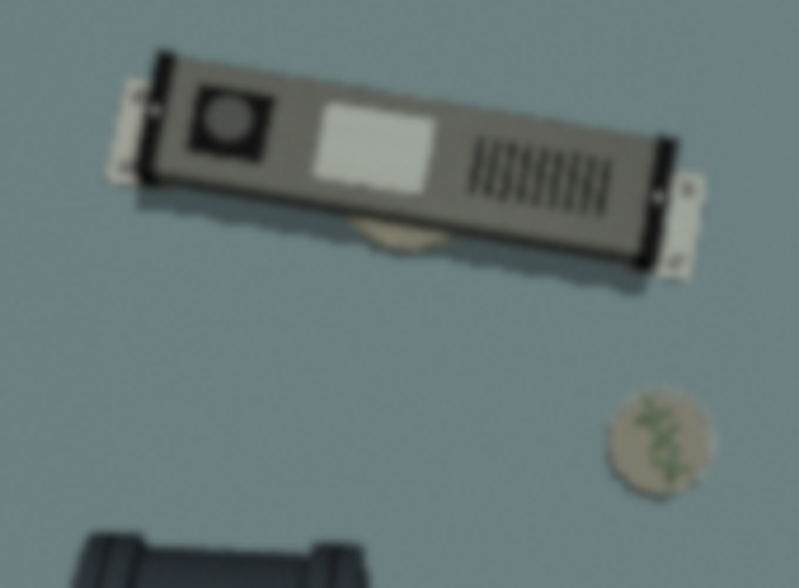

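View pics/scene5.png

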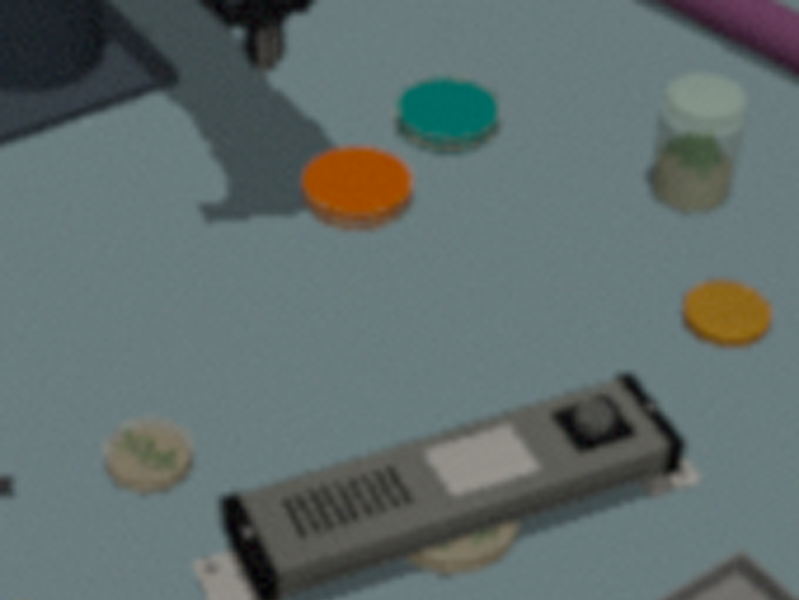

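```bash
python3 - <<'E'
from h import *
outs=[]
for n,a,k in (('top',(220,135,270,175),8),('scene',(235,195,310,245),8)):
  c=np.load(n+'5.npz'); ov=cv2.resize(c['img'][a[1]:a[3],a[0]:a[2]],None,fx=k,fy=k,interpolation=cv2.INTER_CUBIC)
  D=lambda S:(proj(c,np.array(S))-[a[0],a[1]]+.5)*k-.5
  ls=[D([W(0+.045*np.cos(t),-.001+.045*np.sin(t),z) for t in np.linspace(0,6.283,60)]) for z in(0,.017)]
  ls+=[D([W(x,-.15,z),W(x,.15,z)]) for x in(-.035,.035) for z in(.023,.053)]
  for l in ls: cv2.polylines(ov,[l.round().astype(int)],False,(255,0,0),1,cv2.LINE_AA)
  save(ov,n+'5z.png')
E
```

```text
(no output)
```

View pics/top5z.png

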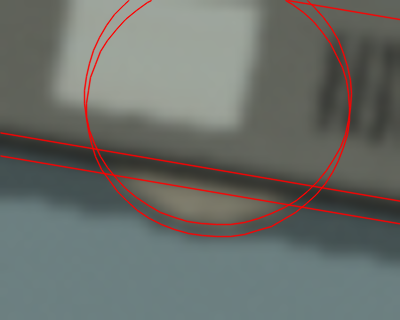

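View pics/scene5z.png

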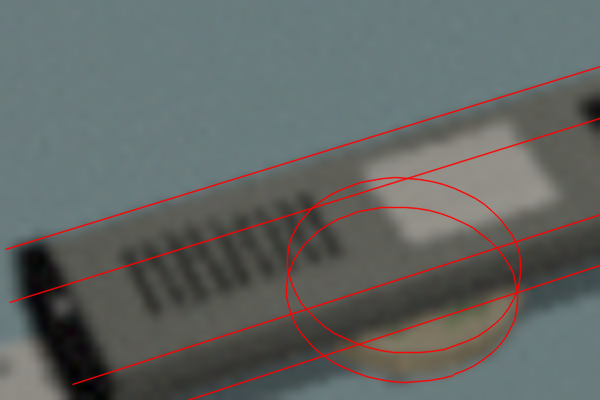

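The overlays agree with the dish centred within about 2–3 mm in both directions. Now I'll press the button.

```bash
python3 - <<'E'
from h import *
ctrl.move_pose(W(0,.1,.13)+[0,0,TL],ori(Y))
ctrl.move_l(W(0,.1,.075)+[0,0,TL],velocity=.08)
ctrl.pause(.3)
s=ctrl.get_state();print(L(s['eef_pos'])-[0,0,TL],s['force'],s['time'])
f0=s['force']
for z in (.070,.067,.065,.063,.0615,.0605,.060,.0595):
    r=ctrl.move_l(W(0,.1,z)+[0,0,TL],velocity=.02,stop_force=9)
    s=ctrl.get_state();print(z,r,(L(s['eef_pos'])-[0,0,TL])[2].round(4),(s['force']-f0).round(2),s['time'])
    if r or (s['force']-f0)[2]>8: break
for n,a in dict(top=(160,110,330,235),scene=(190,120,360,260),wrist=(0,0,512,384)).items():
  c=read_camera(n);k=4.2 if n!='wrist' else 1.5;np.savez(n+'6.npz',**c)
  save(cv2.resize(c['img'][a[1]:a[3],a[0]:a[2]],None,fx=k,fy=k,interpolation=cv2.INTER_CUBIC),n+'6.png')
E
```

```text
[0.00024617 0.10004276 0.07568499] [ 0.10385915 -0.41743777  0.54743536] 26.175
0.07 False 0.0695 [ 0.63  0.42 -0.42] 26.575
0.067 False 0.0667 [-0.32  0.06  0.16] 26.875
0.065 False 0.0655 [0.37 0.22 1.12] 27.125
0.063 False 0.0635 [-0.   -0.1   2.89] 27.375
0.0615 False 0.062 [-0.03  1.    3.78] 27.625
0.0605 False 0.061 [-0.22 -0.5   4.66] 27.875
0.06 False 0.061 [-0.63 -0.06  6.32] 28.125
0.0595 False 0.061 [-1.32  0.9   7.74] 28.375
```

View pics/scene6.png

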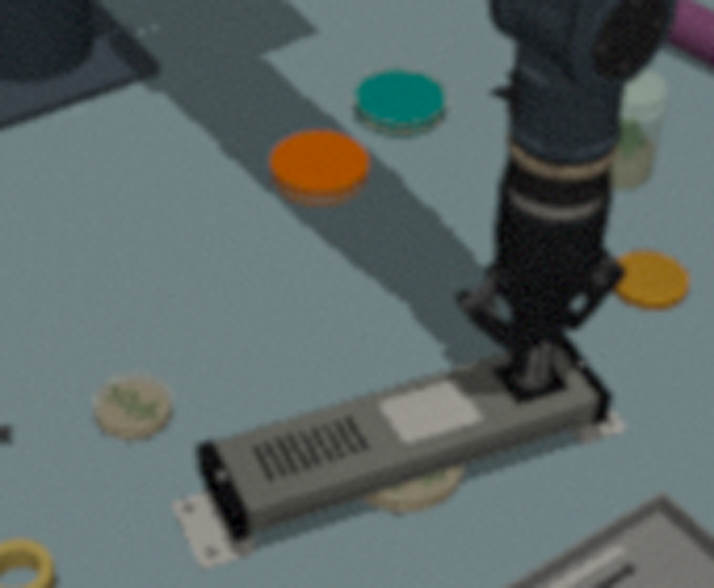

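View pics/wrist6.png

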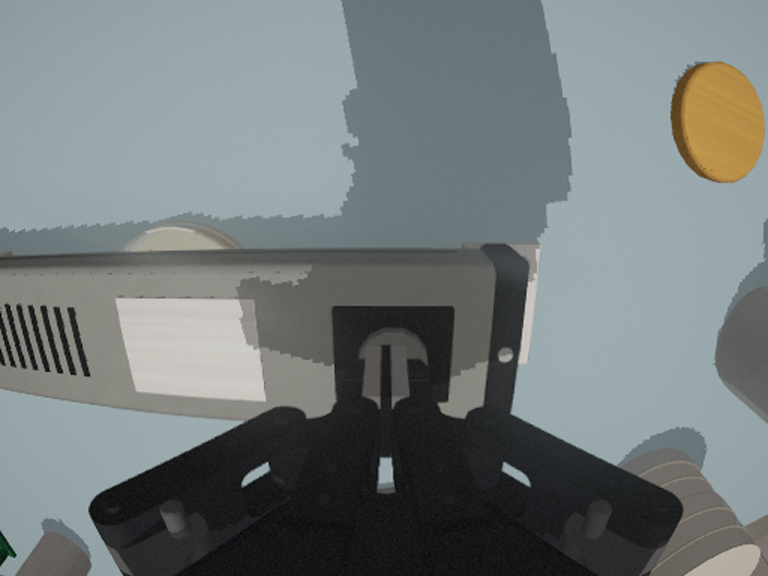

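The force rose 1→4.7 N from z≈0.0655 and then hit a hard stop at 0.061 (7.7 N), so the button is fully down. The fingertips are on the cap, and the dish shows in front of and behind the housing.

```bash
python3 - <<'E'
from h import *
ctrl.pause(.7)
s=ctrl.get_state();print((L(s['eef_pos'])-[0,0,TL]).round(4),s['force'],s['time'])
ctrl.close_job()
E
```

```text
[0.0002 0.1    0.061 ] [-0.41881771 -0.04705096  8.46839365] 29.225
the job is handed in; nothing more can be done
```

The dish is centred under the lamp, and I handed the job in at about 29 s of the 61 s allowed with a fingertip holding the button down. The hand-in reports no verdict, so the result rests on my own checks.

I pushed the dish with closed fingertips, first sideways to the lamp's mid-line and then straight in along the lamp's x.

**Last checks:**
- **Dish position:** From the finger position and the top-camera overlay, the dish lies within about 2–3 mm of centre in both directions. The scene and wrist views show it behind and in front of the housing.
- **Button:** Force rose from about 1.1 N at a fingertip height of 65.5 mm to 4.7 N. It then met a hard stop at 61 mm, and the fingertips were holding with about 8 N at hand-in.
- **Bystanders:** None of the things visible in the pictures appeared to have moved.

**Disagreements:**
- The scene camera showed a uniform offset of about 5 mm from the top camera, so I relied on relative positions.
- I saw no glow from the lamp in the pictures, so "fully down" rests on the force and height readings.

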